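# Load a base plate into the drill jig

## Task

Load the drill jig with one base plate: slide the top plate of the stack sideways onto the jig's bed, keeping it flat (do not lift it) and without shifting the plates below, and bring it square against the fence with its hole over the tapered seat. Then take the tapered centring plug from the wooden block and lower it gently through the plate's hole until it sits fully home in the seat, and last swing the hinged leaf all the way down over the plate. Leave the other things on the bench where they are.

Things in the scene. Friction and masses are not known exactly. Their poses are not given: they have to be found in the camera images.
- seat (a point): Centre of the drill jig's tapered seat, level with its bed (45 mm above the bench). Jig x points to the fence, y to the leaf's hinge, z up. Bed: flat, x -70 to 70, y -58 to 58 mm, open at -x and -y; the stack is beyond -y. Seat: cone, radius 17 mm at the bed, 0.35 mm less per mm of depth, 30 deep. Fence: bar along y, face at x = 55.5 mm, 14 thick, 11 high above the bed, as long as the bed.
- jig: The steel drill jig, fixed to the bench; axes as at the seat, origin on the bench under the seat.
- leaf_hinge (a point): Middle of the leaf's hinge axis, which runs along the jig's x: at jig y = 66 mm, 15 mm above the bed.
- leaf (a joint): Angle of the aluminium leaf: 0 = closed, level over the bed on the fence (it stops there, its underside 11 mm above the bed), 1.57 = upright, more = leaning out to jig +y (2.0 at most). The hinge is stiff: the leaf stays where it is left; 2 to 6 N at the free edge moves it.
- leaf_tab (a point): Middle of the tab on the leaf's free edge, on its middle line, half-way through its thickness, 134 mm from the hinge. Leaf: 132 wide, 8 thick, to 128 mm from the hinge, then the tab, 40 wide, to 142 mm; window 68 x 68 mm, 32 to 100 mm from the hinge, goes over the plug's handle. Drill bushes 4 mm proud of the upper (open: outer) face, 44 mm either side of the middle line.
- blank_top_c (a point): Centre of the top plate of the stack (mid hole, mid thickness). Oiled steel, 110 (its x) by 100 (its y) by 10 mm, 0.74 kg, round hole 45 mm wide in the middle; all three plates are alike. Its underside is 2 mm above the jig's bed; 5 to 20 mm of gap lie between stack and bed. Against the fence its axes are along the jig's. The stack lies on a fixed timber packer.
- blank_mid_c (a point): Centre of the middle plate of the stack (the same size): it must stay where it is.
- blank_low_c (a point): Centre of the lowest plate of the stack (the same size), on the packer: it must stay where it is.
- plug_grip (a point): Middle of the handle of the steel centring plug. Handle: upright cylinder 28 mm wide, 31 tall, the point half-way up. Below: neck, then a land 41 wide (its top 22.5 mm below the point, 6 high), then the taper, 41 narrowing to 13 mm over 40 mm; nose 68.5 mm below the point. 0.36 kg. It stands nose down in a wooden block. Fully home in the seat, the point is 38 mm above the bed.
- plug: The same plug; the origin lies at the middle of its nose, z up along its axis.
- tool_block: Wooden tooling block 80 (x) by 130 (y) by 38 mm high, fixed, origin under its centre; the plug's hole is at y = -30 mm, two short punches 34 to 40 mm high above the block stand at y = +48 mm.
- hammer: Hammer lying on the bench; bystander.
- screwdriver: Screwdriver lying on the bench; bystander.
- square: Engineer's try square, 110 mm stock and 150 mm blade, lying on the bench; bystander.
- g_clamp: Small G-clamp lying on the bench, about 140 x 110 mm; bystander.
- tape: Tape measure, 68 x 36 x 60 mm; bystander.
- spray_can: Can, 66 mm diameter, 190 mm tall, upright; bystander.
- offcut: Offcut of flat bar, 150 x 30 x 6 mm; bystander.
There are look-alikes about, which are no part of the job. Leave any red or yellow look-alike of the plug alone.

How it is judged:
On the way, in this order (a step that is already met when the one before it is completed fails the run):
1. the top plate lies flat on the jig's bed, clear of the stack (x of blank_top_c in the frame of seat between -0.02 and 0.02 m and y of blank_top_c in the frame of seat between -0.015 and 0.02 m and z of blank_top_c in the frame of seat between 0.003 and 0.0065 m), for 0.2 s.
2. the plug sits fully home in the seat, through the hole of the plate (horizontal distance between plug_grip and seat below 0.003 m and z of plug_grip in the frame of seat between 0.034 and 0.0405 m and angle between plug_grip's own z axis and vertical below 0.06 rad and x of blank_top_c in the frame of seat between -0.0035 and 0.0035 m and y of blank_top_c in the frame of seat between -0.0035 and 0.0035 m), for 0.2 s.
3. the leaf is closed (value of joint leaf below 0.06 rad), for 0.2 s.
At the end, for the whole second after the job is handed in: The plate lies flat on the bed, its centre within 3.5 mm of the seat's, square to the fence (0.035 rad); the plug is home in the seat through its hole, upright, within 3 mm, handle middle under 40.5 mm above the bed; the leaf is closed (0.06 rad); the lower plates are within 5 mm of their start (all of step 2 and z of blank_top_c in the frame of seat between 0.003 and 0.0065 m and angle between the x axis of blank_top_c and the x axis of seat, either way round below 0.035 rad and value of joint leaf below 0.06 rad and linear speed of plug below 0.02 m/s and distance of each of blank_mid_c, blank_low_c from where it was at the start of the episode below 0.005 m); the robot touches nothing.
It fails at once if a lower plate of the stack is shifted by more than 5 mm (distance of any of blank_mid_c, blank_low_c from where it was at the start of the episode above 0.005 m).
It fails at once if the top plate is lifted (more than 12 mm above where it lay) or tipped (over 0.15 rad) (height (world z) of blank_top_c above 0.064 m or angle between blank_top_c's own z axis and vertical above 0.15 rad).
It fails at once if the plug is dropped into the seat (faster than 0.5 m/s there) (horizontal distance between plug_grip and seat below 0.02 m and z of plug_grip in the frame of seat below 0.09 m and linear speed of plug above 0.5 m/s).
It fails at once if a bystander on the bench is moved by more than 25 mm (distance of any of hammer, screwdriver, square, g_clamp, tape, spray_can, offcut from where it was at the start of the episode above 0.025 m).
It also fails if it takes over 72 s, if anything falls off the work surface, if the arm or the gripper's body presses on something with over 40 N, if the wrist force passes 120 N, or if a joint passes its speed limit or range.

## Robot

A 6-joint arm with a two-finger parallel gripper is mounted at the origin on the work surface. World frame = base frame: x ahead of the robot, y to its left, z up, the work surface at z = 0. Lengths are in m, angles in rad, forces in N, time in s.
With the tool pointing down it reaches from about 0.275 to 0.975 m from the base axis. Payload 8.4 kg.
Tool frame: the origin (TCP) lies on the centre line of the jaws, within the pads' length; the fingertips stand 25 mm ahead of it and the grasp point (between the pads) lies 6 mm ahead of it; z points along the fingers, y is the line along which they close (so a half turn about z gives the same grasp; the last joint's range is limited). The gripper opens to 92 mm and grips with 3 to 60 N. Pads are 20 mm wide; open, the fingers measure 128 mm over their backs; the gripper's body (75 mm by 189 mm) begins 69 mm behind the grasp point.
Start: joints at [1.321, 0.353, 1.633, -0, 1.155, -0.002], TCP at [0.153, 0.606, 0.24] pointing down, gripper open.
Joint ranges: [-2.63, 2.63], [-0.92, 2.1], [0.06, 2.66], [-1.3, 4.44], [0, 2.69], [-3.02, 3.02]. Speed limits (rad/s): [2.22, 2.22, 2.79, 3.14, 3.14, 3.14].

## Interface

Orientations are given as [roll, pitch, yaw] about the fixed x, y, z axes, in that order (R = Rz(yaw) Ry(pitch) Rx(roll)).
In Python, from rig import * gives the robot as it stands. The module is installed in compiled form; this text tells all that it offers.
- The arm moves only by the shell command python3 -m crank 'ROWS' [FORCE]. ROWS is JSON, a list of rows, each an object of numbers: "x", "y", "z": the shift along the tool's x, y, z in m; "rx", "ry", "rz": the turn, a rotation vector about the tool's x, y, z in degrees; "jaw": the closure, from -1 (fully open) to 1 (shut). In form: [{"x": .., "y": .., "z": .., "rx": .., "ry": .., "rz": .., "jaw": ..}, ...]. A call has 1 to 20 rows; each row is the pose to reach, as a shift and turn from the pose commanded when the call began, along the tool's axes at that moment; what a row does not reach only later rows make up. A row lasts 1/8 s, in which the tool goes at most 62.5 mm and 10.7 degrees, less where a joint would pass 70% of its speed; a pose out of reach is approached as far as the arm can. A call with a gripper value outside its range is refused whole. The fingers move at their own pace and stop on an object; FORCE is the grip in N (left out, the last holds). Time passes only in rows, so rows that repeat a pose let the fingers close. It gives the time, the measured TCP pose, the force, the opening and the grip force at its end, in the units of the state.
- state(): the state, without advancing time (a new reading comes with each control period).
- get_image(name): name is "scene" or "side" or "wrist"; returns a dict with "img" (420x560x3 uint8, red, green, blue), "fov_y" (degrees; the focal length in pixels is half the picture's height over the tangent of half this angle, whatever the lens; pixels are square), "cx", "cy" (the principal point, pixels), "position" and "rotation" of the camera in the world. Camera axes: x right, y down, z forward; pixel columns grow to the right and rows downward; lengths in m; the calibration is good to about 2 mm. A picture is of the moment at which its call begins. There is no depth.
- hand_in(): hands the job in; it is judged then, once.
The state is a dict: "time": time; "q": joint angles; "dq": joint speeds; "joint_efforts": joint torques, N m; "eef_pos": TCP position; "tool_rot": TCP orientation; "force": force on the tool from outside, world axes, zero at the start; "ft_torque": the same for the moment, N m; "width": opening from 0.0 (shut) to 1.0 (fully open); "finger_force": force on a finger pad.
Only numpy, scipy, OpenCV 4.12 (cv2) and the standard library are available. Lean on these libraries where they do the work, as an engineer would, in place of code of your own. Each camera call takes 0.05 s, during which the arm holds its last target. There are 200 camera calls.

## Working session

There is one attempt and no reset: what is moved stays moved. The work goes in short steps, Python scripts to look and compute and a shell command to move; the robot and the scene stay as the last step left them, time stands still between calls to the robot, and variables do not carry over. Pictures are saved under pics/ and viewed, at most 10 in all, crops included, and the job is handed in when it is done.

```bash
mkdir -p pics; cat > h.py <<'E'
from rig import *
import numpy as np, cv2
from scipy.spatial.transform import Rotation as R
def cam(n, f=None):
    d=get_image(n)
    if f: cv2.imwrite('pics/'+f, d['img'][:,:,::-1]); np.save('pics/'+f+'.npy',d,allow_pickle=True)
    return d
def load(f): return np.load('pics/'+f+'.npy',allow_pickle=True).item()
def rot(d):
    r=np.array(d['rotation'],float); return r if r.shape==(3,3) else R.from_euler('xyz',r).as_matrix()
def foc(d): return d['img'].shape[0]/2/np.tan(np.radians(d['fov_y'])/2)
def ray(d,u,v):
    f=foc(d); r=rot(d)@np.array([(u-d['cx'])/f,(v-d['cy'])/f,1]); return np.array(d['position']),r
def onz(d,u,v,z):
    p,r=ray(d,u,v); return p+r*(z-p[2])/r[2]
def proj(d,P):
    c=rot(d).T@(np.array(P)-d['position']); return foc(d)*c[:2]/c[2]+[d['cx'],d['cy']]
E
python3 - <<'E'
from h import *
for n in ['scene','side','wrist']:
    d=cam(n,n+'0.png'); print(n,d['position'],np.round(rot(d),3).tolist(),d['fov_y'],d['cx'],d['cy'],type(d['rotation']))
s=state(); print(s)
E
```

```text
scene [ 1.28860286 -0.17324657  0.84388949] [[0.21, 0.682, -0.7], [0.977, -0.162, 0.136], [-0.02, -0.713, -0.701]] 50.24319257981064 276.64978299004395 214.17130639968397 <class 'numpy.ndarray'>
side [0.3050635  0.65992551 0.77886927] [[-0.945, -0.235, 0.228], [-0.328, 0.66, -0.676], [0.008, -0.713, -0.701]] 56.896631508119754 279.6006353481918 207.26724032464205 <class 'numpy.ndarray'>
wrist [0.07182089 0.62609157 0.38481923] [[0.245, 0.927, 0.284], [0.97, -0.233, -0.074], [-0.002, 0.293, -0.956]] 67.53661600584596 283.79504479471336 206.45209235024515 <class 'numpy.ndarray'>
{'time': 0.15, 'q': array([ 1.32060173e+00,  3.53471856e-01,  1.63396083e+00, -1.81002919e-05,
        1.15521703e+00, -2.40098425e-03]), 'dq': array([ 0.00173104,  0.00049309, -0.00289491, -0.000487  ,  0.00169783,
        0.00169764]), 'joint_efforts': array([-6.24099744e-05, -5.94207072e+01, -3.34468782e+01,  6.96624233e-02,
        2.04436958e-02, -9.92023956e-05]), 'eef_pos': array([0.15320812, 0.60556086, 0.23904794]), 'tool_rot': array([-3.14053556e+00,  1.40138751e-05,  2.89380636e+00]), 'force': array([-0.12623662, -0.85420288,  0.15516786]), 'ft_torque': array([7.01024761e-03, 1.85601595e-05, 3.50978820e-02]), 'finger_force': 0.0, 'width': 0.9996200641219964}
```

View pics/scene0.png

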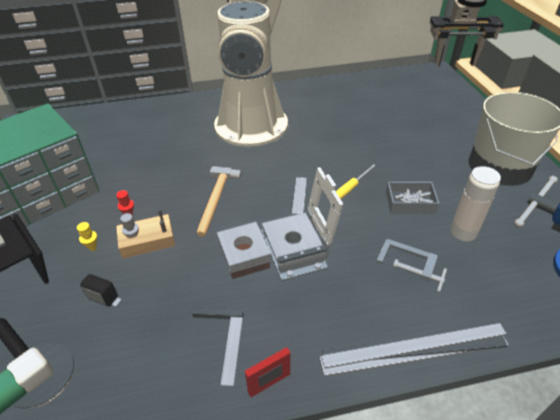

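View pics/side0.png

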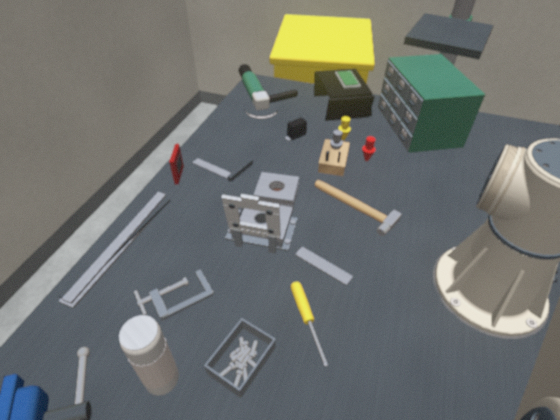

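The scene view shows the stack at (245,247), the jig seat at (293,237) with the leaf standing to its right, the grey plug at (128,226) in the block, and red and yellow decoys beside it. The side view shows the stack hole at (277,186), the seat at (262,218) and the plug at (338,135).

```bash
python3 - <<'E'
from h import *
a=load('scene0.png'); b=load('side0.png')
for n,pa,pb,z in [('seat',(293,237),(262,218),.045),('hole',(245,243),(277,186),.057),('plug',(127,219),(338,132),.1),('red',(123,195),(370,142),.05),('yel',(84,227),(345,121),.05),('tabtop',(320,172),(258,200),.15),('blockc',(145,235),(334,155),.038),('can',(484,175),(140,335),.19)]:
    print(n,onz(a,*pa,z).round(4),onz(b,*pb,z).round(4))
E
```

```text
seat [0.5764 0.0037 0.045 ] [0.5747 0.0056 0.045 ]
hole [ 0.5799 -0.1135  0.057 ] [ 0.5753 -0.1146  0.057 ]
plug [ 0.4795 -0.3771  0.1   ] [ 0.4644 -0.3727  0.1   ]
red [ 0.3291 -0.4035  0.05  ] [ 0.3651 -0.4274  0.05  ]
yel [ 0.4292 -0.4953  0.05  ] [ 0.4686 -0.5238  0.05  ]
tabtop [0.4763 0.0952 0.15  ] [0.5661 0.0474 0.15  ]
blockc [ 0.4801 -0.349   0.038 ] [ 0.4616 -0.3356  0.038 ]
can [0.6199 0.435  0.19  ] [0.6133 0.4465 0.19  ]
```

```bash
python3 -m crank '[{"x":0,"y":0,"z":-0.06},{"x":-0.557,"y":-0.484,"z":-0.06,"rz":75.8},{"x":-0.557,"y":-0.484,"z":-0.06,"rz":75.8},{"x":-0.557,"y":-0.484,"z":-0.06,"rz":75.8},{"x":-0.557,"y":-0.484,"z":-0.06,"rz":75.8},{"x":-0.557,"y":-0.484,"z":-0.06,"rz":75.8},{"x":-0.557,"y":-0.484,"z":-0.06,"rz":75.8},{"x":-0.557,"y":-0.484,"z":-0.06,"rz":75.8},{"x":-0.557,"y":-0.484,"z":-0.06,"rz":75.8},{"x":-0.557,"y":-0.484,"z":-0.06,"rz":75.8},{"x":-0.557,"y":-0.484,"z":-0.06,"rz":75.8},{"x":-0.557,"y":-0.484,"z":-0.06,"rz":75.8},{"x":-0.557,"y":-0.484,"z":-0.06,"rz":75.8},{"x":-0.557,"y":-0.484,"z":-0.06,"rz":75.8},{"x":-0.557,"y":-0.484,"z":-0.06,"rz":75.8},{"x":-0.557,"y":-0.484,"z":-0.06,"rz":75.8}]'
python3 - <<'E'
from h import *
d=cam('wrist','w1.png'); print(state()['eef_pos'],state()['tool_rot'],state()['q'],state()['time'])
E
```

```text
[0.15323194 0.60565517 0.23915903] [-3.14077718e+00  2.63849165e-05  2.89382573e+00] [ 1.32060848e+00  3.53395916e-01  1.63381213e+00 -3.09976677e-05
  1.15520001e+00 -2.40838398e-03] 0.2validation failed for argument at $[0]...
```

View pics/w1.png

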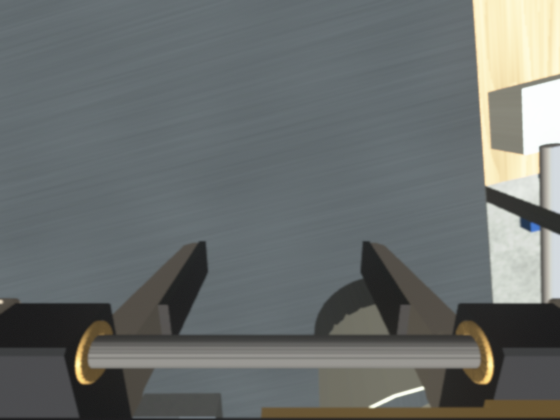

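The move was refused because rows need every key. The picture shows only bare bench and the fingertips at (205,240) and (365,240). I'll send full rows.

```bash
python3 -m crank '[{"x":0,"y":0,"z":-0.06,"rx":0,"ry":0,"rz":0,"jaw":-1},{"x":-0.557,"y":-0.484,"z":-0.06,"rx":0,"ry":0,"rz":75.8,"jaw":-1},{"x":-0.557,"y":-0.484,"z":-0.06,"rx":0,"ry":0,"rz":75.8,"jaw":-1},{"x":-0.557,"y":-0.484,"z":-0.06,"rx":0,"ry":0,"rz":75.8,"jaw":-1},{"x":-0.557,"y":-0.484,"z":-0.06,"rx":0,"ry":0,"rz":75.8,"jaw":-1},{"x":-0.557,"y":-0.484,"z":-0.06,"rx":0,"ry":0,"rz":75.8,"jaw":-1},{"x":-0.557,"y":-0.484,"z":-0.06,"rx":0,"ry":0,"rz":75.8,"jaw":-1},{"x":-0.557,"y":-0.484,"z":-0.06,"rx":0,"ry":0,"rz":75.8,"jaw":-1},{"x":-0.557,"y":-0.484,"z":-0.06,"rx":0,"ry":0,"rz":75.8,"jaw":-1},{"x":-0.557,"y":-0.484,"z":-0.06,"rx":0,"ry":0,"rz":75.8,"jaw":-1},{"x":-0.557,"y":-0.484,"z":-0.06,"rx":0,"ry":0,"rz":75.8,"jaw":-1},{"x":-0.557,"y":-0.484,"z":-0.06,"rx":0,"ry":0,"rz":75.8,"jaw":-1},{"x":-0.557,"y":-0.484,"z":-0.06,"rx":0,"ry":0,"rz":75.8,"jaw":-1},{"x":-0.557,"y":-0.484,"z":-0.06,"rx":0,"ry":0,"rz":75.8,"jaw":-1},{"x":-0.557,"y":-0.484,"z":-0.06,"rx":0,"ry":0,"rz":75.8,"jaw":-1}]'
python3 - <<'E'
from h import *
d=cam('wrist','w2.png'); print(state()['eef_pos'],state()['tool_rot'],state()['q'],state()['time'])
E
```

```text
time: 2.08
eef_pos: [0.574, 0.0004, 0.2992]
tool_rot: [-3.14, -0.0, 1.57]
force: [-1.0, 0.3, 0.2]
width: 1.0
finger_force: 0.0
[0.57384751 0.00088244 0.29936768] [-3.14078834e+00 -3.63174744e-04  1.57120653e+00] [-1.28700786e-03  2.21705582e-01  1.67666630e+00  3.82024264e-04
  1.24402572e+00 -1.82012289e-03] 2.125
```

View pics/w2.png

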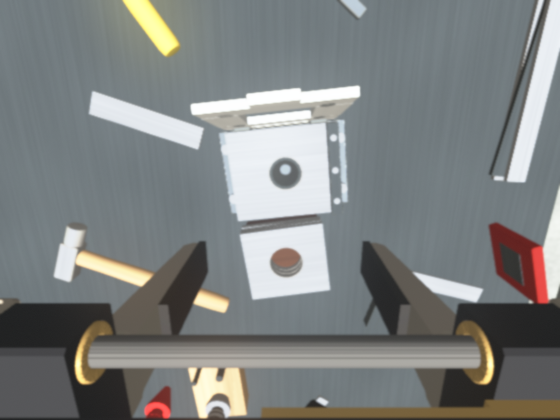

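Wrist view: the bed is bright with the seat at (286,173), the fence is on the right at x≈337, and the leaf edge is along the top (192,105)–(358,90). The stack's top plate spans (241,232)–(329,298) with its hole at (286,261).

```bash
python3 - <<'E'
from h import *
d=load('w2.png'); g=cv2.cvtColor(d['img'],cv2.COLOR_RGB2GRAY)
def blob(mask,box,name,z,n=1):
    x0,y0,x1,y1=box; m=np.zeros_like(mask); m[y0:y1,x0:x1]=mask[y0:y1,x0:x1]
    cs,_=cv2.findContours(m,cv2.RETR_EXTERNAL,cv2.CHAIN_APPROX_NONE)
    c=max(cs,key=cv2.contourArea)
    P=np.array([onz(d,u+0.0,v+0.0,z)[:2] for u,v in c[:,0]],np.float32)
    rc=cv2.minAreaRect(P*1000); (e,ax,an)=cv2.fitEllipse(P*1000)
    print(name,'rect',np.round(rc[0],1),np.round(rc[1],1),round(rc[2],2),'ell',np.round(e,1),np.round(ax,1),cv2.contourArea(c),cv2.boundingRect(c)); return P
br=(g>150).astype(np.uint8)*255
print(g[262,230:335:5].tolist()); print(g[173,215:350:5].tolist()); print(g[195:305:5,262].tolist())
blob(br,(236,222,335,302),'plate',.057)
dk=(g<120).astype(np.uint8)*255
blob(dk,(265,240,310,282),'hole',.057)
blob(dk,(265,150,308,195),'seat',.045)
E
```

```text
[126, 128, 130, 200, 234, 234, 235, 234, 162, 116, 118, 119, 120, 118, 148, 232, 233, 233, 233, 227, 126]
[130, 130, 190, 220, 237, 238, 238, 238, 238, 237, 236, 152, 107, 121, 198, 115, 100, 150, 236, 236, 236, 235, 235, 128, 191, 161, 201]
[235, 235, 235, 234, 234, 97, 143, 139, 237, 234, 236, 235, 233, 234, 234, 232, 232, 232, 233, 232, 234, 127]
plate rect [ 575.6 -116.3] [113.2 103.1] 8.16 ell [ 575.6 -116.1] [118.4 133.6] 5489.0 (239, 223, 92, 77)
hole rect [ 574.6 -110.8] [27.1 35.4] 89.37 ell [ 574.2 -110.8] [25.6 36.3] 344.0 (272, 250, 27, 19)
seat rect [574.5   5.5] [33.1 33.1] 45.16 ell [574.6   5.6] [33. 33.] 505.0 (272, 160, 27, 27)
```

```bash
cat >> h.py <<'E'
def edge(d,a,b,z,n=25,w=9,pick='max'):
    """subpixel strongest edges across segment a-b (pixels), cast on plane z; fit line: returns mid point, direction angle deg, rms mm"""
    g=cv2.GaussianBlur(cv2.cvtColor(d['img'],cv2.COLOR_RGB2GRAY),(3,3),0).astype(np.float32)
    a=np.array(a,float);b=np.array(b,float);t=(b-a)/np.linalg.norm(b-a);nn=np.array([-t[1],t[0]]);s=np.arange(-w,w+.01,.5)
    P=[]
    for k in np.linspace(.08,.92,n):
        c=a+(b-a)*k; q=c+s[:,None]*nn
        l=cv2.remap(g,q[:,0].astype(np.float32)[None],q[:,1].astype(np.float32)[None],cv2.INTER_LINEAR)[0]
        gr=np.abs(np.gradient(l)); i=int(gr.argmax()); lo,hi=max(i-2,0),i+3
        off=(s[lo:hi]*gr[lo:hi]).sum()/gr[lo:hi].sum(); P.append(onz(d,*(c+off*nn),z)[:2])
    P=np.array(P)
    for _ in range(3):
        vx,vy,x0,y0=cv2.fitLine(P.astype(np.float32),cv2.DIST_HUBER,0,1e-4,1e-4).ravel()
        r=(P-[x0,y0])@[-vy,vx]; k=abs(r)<max(2*np.median(abs(r)),3e-4); P=P[k]
    ang=np.degrees(np.arctan2(vy,vx)); return np.array([x0,y0])*1000,(ang+90)%180-90,r[k].std()*1000
E
python3 - <<'E'
from h import *
d=load('w2.png')
for n,a,b,z in [('pl L',(241,232),(255,298),.057),('pl B',(255,298),(329,290),.057),('pl R',(329,290),(322,226),.057),('pl T',(241,234),(320,226),.057),
 ('bed B',(238,219),(330,212),.045),('bed L',(226,140),(236,212),.045),('bedfenceR',(326,140),(330,205),.045),('fence out',(343,125),(347,200),.056),('leaf out',(195,106),(245,100),.19),('leaf in',(208,128),(355,98),.19)]:
    m,an,r=edge(d,a,b,z,w=5); print(n,m.round(1),round(an,2),round(r,2))
E
python3 - <<'E'
from h import *
d=load('w2.png'); im=d['img'][75:310,180:380,::-1]
cv2.imwrite('pics/c1.png',cv2.resize(im,None,fx=2.5*1.0,fy=2.5,interpolation=cv2.INTER_CUBIC))
E
```

```text
pl L [ 519.3 -114.9] -81.85 0.13
pl B [ 584.2 -166.1] 8.32 0.14
pl R [ 630.6 -106.8] -81.81 0.12
pl T [569.  -65.9] 7.87 0.16
bed B [573.6 -53.7] 6.12 0.16
bed L [498.7   0.5] -85.2 0.06
bedfenceR [631.7  -4.9] -84.14 0.04
fence out [650.6  12.7] -84.25 0.18
leaf out [523.3  90.8] 6.08 0.14
leaf in [573.   81.8] 14.05 1.5
```

View pics/c1.png

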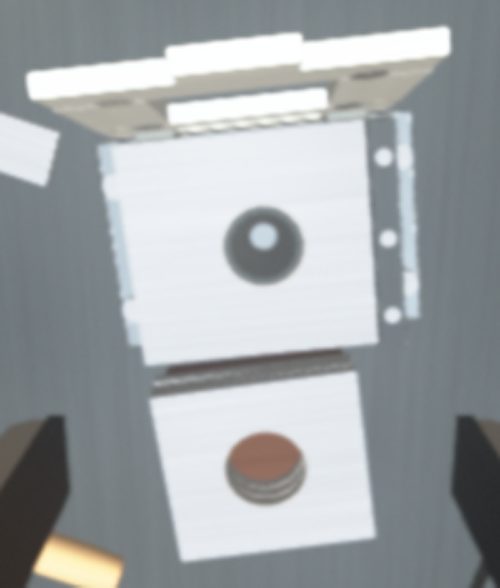

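Jig yaw is about 5.9° with the seat at (574.5, 5.5). The top plate's centre is about (575.7, −116) with a yaw of 8.1°, and the leaf leans out at about 1.73 rad. I plan to grip the −y rim, with one finger in the hole, and will go above it first.

```bash
python3 -m crank '[{"x":-0.06,"y":0.007,"z":0,"rx":0,"ry":0,"rz":-10.7,"jaw":-0.09},{"x":-0.12,"y":0.007,"z":0,"rx":0,"ry":0,"rz":-21.4,"jaw":-0.09},{"x":-0.152,"y":0.007,"z":0,"rx":0,"ry":0,"rz":-32,"jaw":-0.09},{"x":-0.152,"y":0.007,"z":0.05,"rx":0,"ry":0,"rz":-98.1,"jaw":-0.09},{"x":-0.152,"y":0.007,"z":0.10,"rx":0,"ry":0,"rz":-98.1,"jaw":-0.09},{"x":-0.152,"y":0.007,"z":0.16,"rx":0,"ry":0,"rz":-98.1,"jaw":-0.09},{"x":-0.152,"y":0.007,"z":0.16,"rx":0,"ry":0,"rz":-98.1,"jaw":-0.09},{"x":-0.152,"y":0.007,"z":0.16,"rx":0,"ry":0,"rz":-98.1,"jaw":-0.09},{"x":-0.152,"y":0.007,"z":0.16,"rx":0,"ry":0,"rz":-98.1,"jaw":-0.09},{"x":-0.152,"y":0.007,"z":0.16,"rx":0,"ry":0,"rz":-98.1,"jaw":-0.09},{"x":-0.152,"y":0.007,"z":0.16,"rx":0,"ry":0,"rz":-98.1,"jaw":-0.09},{"x":-0.152,"y":0.007,"z":0.16,"rx":0,"ry":0,"rz":-98.1,"jaw":-0.09}]' 20
python3 - <<'E'
from h import *
d=cam('wrist','w3.png'); print(state()['eef_pos'],state()['tool_rot'],state()['q'],state()['time'])
E
```

```text
time: 3.62
eef_pos: [0.5815, -0.1511, 0.1398]
tool_rot: [3.142, 0.0, -3.0]
force: [-1.0, -0.2, 0.3]
width: 0.547
finger_force: 0.0
[ 0.58154715 -0.15127631  0.13977481] [-3.14158818e+00  1.35163281e-04 -3.00036947e+00] [-2.57010460e-01  4.25901108e-01  1.77132016e+00  5.96169741e-05
  9.44245067e-01 -1.96906493e+00] 3.675
```

View pics/w3.png

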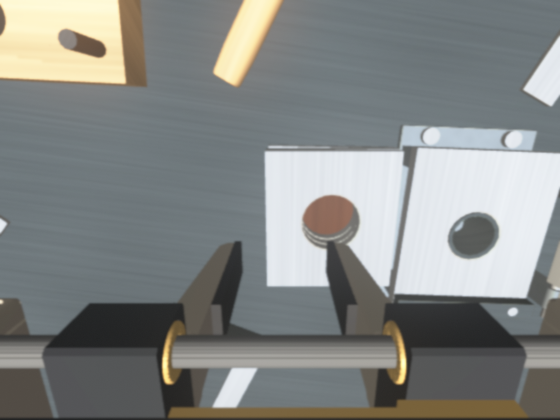

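The wrist view shows the plate from (265,150) to (400,287) with its hole at (330,218), the seat at (473,235), and the fingertips at about (240,242) and (330,245). I'll refine the plate pose from here.

```bash
python3 - <<'E'
from h import *
d=load('w3.png')
for n,a,b,z in [('pl -y',(265,152),(267.5,287),.057),('pl +y',(402,152),(396,287),.057),('pl -x',(266,151),(402,151),.057),('pl +x',(268,287),(330,287),.057),('bed -y',(413,150),(396,296),.045),('bed fence',(400,298),(525,300),.045),('bed +y',(558,155),(530,295),.045)]:
    m,an,r=edge(d,a,b,z,w=4); print(n,m.round(1),round(an,2),round(r,2))
g=cv2.cvtColor(d['img'],cv2.COLOR_RGB2GRAY)
m=np.zeros_like(g); m[205:265,440:505]=((g<160)*255).astype(np.uint8)[205:265,440:505]
c=max(cv2.findContours(m,0,1)[0],key=cv2.contourArea)
P=np.array([onz(d,u,v,.045)[:2]*1000 for u,v in c[:,0]],np.float32); print('seat',cv2.fitEllipse(P))
print('tips',[onz(d,*p,.115).round(4) for p in [(240,242),(330,245)]], 'cam',d['position'])
E
```

```text
pl -y [ 578.6 -165.9] 8.11 0.12
pl +y [564.3 -62.2] 10.04 0.21
pl -x [ 520.8 -121.8] -81.81 0.02
pl +x [ 633.2 -126.9] -81.83 0.01
bed -y [571.  -52.9] 5.71 0.12
bed fence [629.9  20.6] -83.67 0.1
bed +y [569.5  63.7] 7.82 0.4
seat ((574.318603515625, 5.353303909301758), (39.73573684692383, 40.057186126708984), 168.90565490722656)
tips [array([ 0.5756, -0.178 ,  0.115 ]), array([ 0.5699, -0.1252,  0.115 ])] cam [ 0.49838786 -0.16287319  0.28568524]
```

```bash
python3 -m crank '[{"x":0,"y":-0.0005,"z":0.03,"rx":0,"ry":0,"rz":0,"jaw":-0.09},{"x":0,"y":-0.0005,"z":0.05,"rx":0,"ry":0,"rz":0,"jaw":-0.09},{"x":0,"y":-0.0005,"z":0.058,"rx":0,"ry":0,"rz":0,"jaw":-0.09},{"x":0,"y":-0.0005,"z":0.062,"rx":0,"ry":0,"rz":0,"jaw":-0.09},{"x":0,"y":-0.0005,"z":0.0640,"rx":0,"ry":0,"rz":0,"jaw":-0.09},{"x":0,"y":-0.0005,"z":0.0640,"rx":0,"ry":0,"rz":0,"jaw":-0.09}]' 20
python3 -m crank '[{"x":0,"y":0,"z":0,"rx":0,"ry":0,"rz":0,"jaw":0.2},{"x":0,"y":0,"z":0,"rx":0,"ry":0,"rz":0,"jaw":0.35},{"x":0,"y":0,"z":0,"rx":0,"ry":0,"rz":0,"jaw":0.7},{"x":0,"y":0,"z":0,"rx":0,"ry":0,"rz":0,"jaw":0.7},{"x":0,"y":0,"z":0,"rx":0,"ry":0,"rz":0,"jaw":0.7}]' 20
```

```text
time: 4.42
eef_pos: [0.582, -0.1525, 0.0761]
tool_rot: [-3.141, 0.001, -3.0]
force: [-0.2, 0.9, 1.0]
width: 0.545
finger_force: 0.0
time: 5.05
eef_pos: [0.5818, -0.1524, 0.0758]
tool_rot: [-3.141, 0.0, -3.0]
force: [-1.3, 1.3, 3.9]
width: 0.308
finger_force: 19.1
```

```bash
python3 -m crank '[{"x":-0.0005,"y":0.004,"z":0,"rx":0,"ry":0,"rz":0.4,"jaw":0.7},{"x":-0.0013,"y":0.012,"z":0,"rx":0,"ry":0,"rz":0.9,"jaw":0.7},{"x":-0.0022,"y":0.020,"z":0,"rx":0,"ry":0,"rz":1.4,"jaw":0.7},{"x":-0.0033,"y":0.030,"z":0,"rx":0,"ry":0,"rz":1.8,"jaw":0.7},{"x":-0.0044,"y":0.040,"z":0,"rx":0,"ry":0,"rz":2.15,"jaw":0.7},{"x":-0.0055,"y":0.050,"z":0,"rx":0,"ry":0,"rz":2.15,"jaw":0.7},{"x":-0.0066,"y":0.060,"z":0,"rx":0,"ry":0,"rz":2.15,"jaw":0.7},{"x":-0.0077,"y":0.070,"z":0,"rx":0,"ry":0,"rz":2.15,"jaw":0.7},{"x":-0.0088,"y":0.080,"z":0,"rx":0,"ry":0,"rz":2.15,"jaw":0.7},{"x":-0.0099,"y":0.090,"z":0,"rx":0,"ry":0,"rz":2.15,"jaw":0.7},{"x":-0.011,"y":0.10,"z":0,"rx":0,"ry":0,"rz":2.15,"jaw":0.7},{"x":-0.0121,"y":0.11,"z":0,"rx":0,"ry":0,"rz":2.15,"jaw":0.7},{"x":-0.0129,"y":0.117,"z":0,"rx":0,"ry":0,"rz":2.15,"jaw":0.7},{"x":-0.0134,"y":0.1214,"z":0,"rx":0,"ry":0,"rz":2.15,"jaw":0.7},{"x":-0.0134,"y":0.1214,"z":0,"rx":0,"ry":0,"rz":2.15,"jaw":0.7},{"x":-0.0134,"y":0.1214,"z":0,"rx":0,"ry":0,"rz":2.15,"jaw":0.7}]' 20
python3 - <<'E'
from h import *
d=cam('wrist','w4.png'); print(state()['eef_pos'],state()['tool_rot'],state()['force'],state()['time'])
E
```

```text
time: 7.05
eef_pos: [0.5776, -0.0304, 0.0754]
tool_rot: [3.142, -0.0, -3.038]
force: [-0.7, -0.0, -6.3]
width: 0.31
finger_force: 19.9
[ 0.57762305 -0.03049862  0.07541669] [ 3.14150772e+00 -4.03138139e-04 -3.03795086e+00] [ 0.1788761  -0.12536891 -5.05078314] 7.1
```

View pics/w4.png

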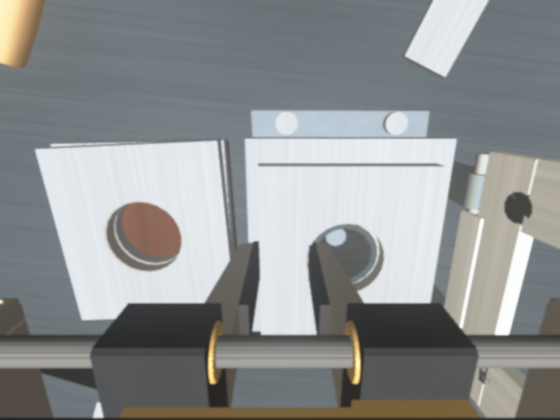

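The plate is over the seat on the bed (its edge runs (258,165)–(442,165), with the seat visible through the hole), and the remaining stack looks undisturbed. Next I lower about 1.5 mm and nudge toward the fence.

```bash
python3 -m crank '[{"x":0,"y":0,"z":0.0008,"rx":0,"ry":0,"rz":0,"jaw":0.7},{"x":0,"y":0,"z":0.0015,"rx":0,"ry":0,"rz":0,"jaw":0.7},{"x":-0.0006,"y":0,"z":0.0015,"rx":0,"ry":0,"rz":0,"jaw":0.7},{"x":-0.0012,"y":0,"z":0.0015,"rx":0,"ry":0,"rz":0,"jaw":0.7},{"x":-0.0018,"y":0,"z":0.0015,"rx":0,"ry":0,"rz":0,"jaw":0.7},{"x":-0.0018,"y":0,"z":0.0015,"rx":0,"ry":0,"rz":0,"jaw":0.7}]' 20
```

```text
time: 7.85
eef_pos: [0.5797, -0.0301, 0.0741]
tool_rot: [3.142, 0.0, -3.038]
force: [-1.8, 0.8, -2.1]
width: 0.308
finger_force: 20.0
```

```bash
python3 -m crank '[{"x":-0.0005,"y":0,"z":0,"rx":0,"ry":0,"rz":0,"jaw":0.7},{"x":-0.001,"y":0,"z":0,"rx":0,"ry":0,"rz":0,"jaw":0.7},{"x":-0.001,"y":0,"z":0,"rx":0,"ry":0,"rz":0,"jaw":0.7}]' 20
python3 - <<'E'
from h import *
d=cam('wrist','w5.png')
for n,a,b,z in [('pl -x',(258,165),(442,165),.055),('bed -x',(246,139),(455,139),.045),('bed +y',(455,140),(441,250),.045)]:
    m,an,r=edge(d,a,b,z,w=5); print(n,m.round(1),round(an,2),round(r,2))
E
```

```text
time: 8.22
eef_pos: [0.5798, -0.0301, 0.0739]
tool_rot: [3.141, -0.002, -3.038]
force: [-5.1, -0.6, -0.4]
width: 0.311
finger_force: 20.1
pl -x [518.9  -1.5] -84.02 0.0
bed -x [505.8  -8.2] -84.01 0.0
bed +y [533.3  60.4] 5.85 0.1
```

```bash
python3 -m crank '[{"x":0.0008,"y":0,"z":0,"rx":0,"ry":0,"rz":0,"jaw":0.25},{"x":0.0008,"y":0,"z":0,"rx":0,"ry":0,"rz":0,"jaw":0.2},{"x":0.0008,"y":0,"z":0,"rx":0,"ry":0,"rz":0,"jaw":0.2},{"x":0.0008,"y":0,"z":-0.006,"rx":0,"ry":0,"rz":0,"jaw":0.2},{"x":0.0008,"y":0,"z":-0.03,"rx":0,"ry":0,"rz":0,"jaw":0.0},{"x":0.0008,"y":-0.05,"z":-0.09,"rx":0,"ry":0,"rz":0,"jaw":-0.5},{"x":0.0008,"y":-0.05,"z":-0.15,"rx":0,"ry":0,"rz":0,"jaw":-0.5},{"x":0.0008,"y":-0.05,"z":-0.15,"rx":0,"ry":0,"rz":0,"jaw":-0.5}]' 20
python3 - <<'E'
from h import *
d=cam('wrist','w6.png'); s=state(); print(s['eef_pos'],s['tool_rot'],s['q'],s['force'],s['time'])
g=cv2.cvtColor(d['img'],cv2.COLOR_RGB2GRAY)
p=proj(d,[.5744,.0054,.055]); print('seat px',p, [proj(d,[x,y,.1]).round() for x,y in [(.47,-.373)]])
x,y=p.astype(int); m=np.zeros_like(g); w=60; m[y-w:y+w,x-w:x+w]=((g<160)*255).astype(np.uint8)[y-w:y+w,x-w:x+w]
for c in cv2.findContours(m,0,1)[0]:
    if cv2.contourArea(c)>150:
        P=np.array([onz(d,u,v,.055)[:2]*1000 for u,v in c[:,0]],np.float32); e=cv2.fitEllipse(P); print('hole?',np.round(e[0],1),np.round(e[1],1))
E
```

```text
time: 9.28
eef_pos: [0.5875, -0.081, 0.2292]
tool_rot: [-3.14, 0.008, -3.039]
force: [0.6, 1.1, -0.0]
width: 0.745
finger_force: 0.0
[ 0.58680387 -0.08060933  0.22807593] [-3.14005921  0.00602199 -3.03839909] [-1.39023155e-01  3.10663718e-01  1.72151342e+00 -4.96067300e-05
  1.10320151e+00 -1.81298621e+00] [-0.30442148  1.13445804  1.45399909] 9.325
seat px [367.63254711 188.59038838] [array([-74.,  24.])]
hole? [572.3   3.2] [36.5 38.4]
hole? [575.6   1.8] [136.  156.2]
```

```bash
python3 -m crank '[{"x":0.126,"y":-0.278,"z":-0.02,"rx":0,"ry":0,"rz":0,"jaw":-0.3},{"x":0.126,"y":-0.278,"z":-0.02,"rx":0,"ry":0,"rz":0,"jaw":-0.3},{"x":0.126,"y":-0.278,"z":-0.02,"rx":0,"ry":0,"rz":0,"jaw":-0.3},{"x":0.126,"y":-0.278,"z":-0.02,"rx":0,"ry":0,"rz":0,"jaw":-0.3},{"x":0.126,"y":-0.278,"z":-0.02,"rx":0,"ry":0,"rz":0,"jaw":-0.3},{"x":0.126,"y":-0.278,"z":-0.02,"rx":0,"ry":0,"rz":0,"jaw":-0.3},{"x":0.126,"y":-0.278,"z":-0.02,"rx":0,"ry":0,"rz":0,"jaw":-0.3}]' 20
python3 - <<'E'
from h import *
d=cam('wrist','w7.png'); s=state(); print(s['eef_pos'],s['tool_rot'],s['q'],s['time'])
E
```

```text
time: 10.2
eef_pos: [0.488, -0.3685, 0.2427]
tool_rot: [3.14, -0.001, -3.038]
force: [-0.3, -0.5, 0.3]
width: 0.65
finger_force: 0.0
[ 0.48842038 -0.36800203  0.24288794] [ 3.13986916e+00 -1.22831184e-03 -3.03711226e+00] [-6.48388988e-01  3.30268511e-01  1.65851801e+00  4.56784313e-04
  1.15488092e+00 -2.32384964e+00] 10.25
```

View pics/w7.png

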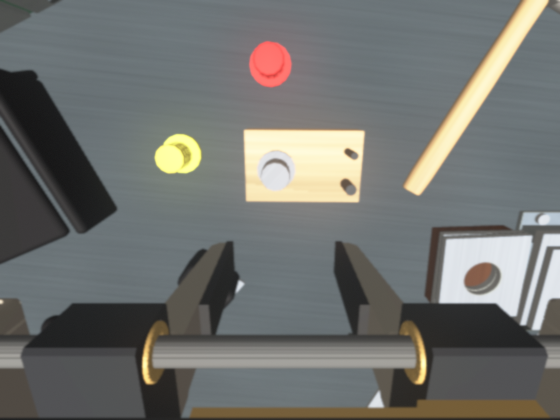

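The block spans (244,130)–(364,202), the plug's handle top is at (276,175) with the punches on the right, and the tape is at about (210,275), below left.

```bash
python3 - <<'E'
from h import *
d=load('w7.png'); im=d['img']; hsv=cv2.cvtColor(im,cv2.COLOR_RGB2HSV)
for n,a,b in [('-y',(244,130),(246,202)),('+y',(365,130),(361,202)),('-x',(244,130),(364,130)),('+x',(246,202),(361,202))]:
    m,an,r=edge(d,a,b,.038,w=4); print(n,m.round(1),round(an,2),round(r,2))
# grey plug inside block
box=np.zeros(im.shape[:2],np.uint8); box[140:200,250:310]=255
m=((hsv[...,1]<50)*255).astype(np.uint8)&box
c=max(cv2.findContours(m,0,1)[0],key=cv2.contourArea); print('grey',cv2.boundingRect(c),cv2.contourArea(c),cv2.fitEllipse(c))
# handle top, brighter/darker
g=cv2.cvtColor(im,cv2.COLOR_RGB2GRAY); print(g[145:195:3,256:300:3])
print('tape',onz(d,215,275,.05),'yellow',onz(d,172,157,.09),'red',onz(d,269,58,.09))
E
```

```text
-y [ 474.5 -414.1] 5.53 0.02
+y [ 453.8 -284.1] 5.59 0.15
-x [ 421.9 -352.6] -84.19 0.01
+x [ 504.  -356.2] -84.22 0.01
grey (250, 140, 60, 52) 2168.5 ((278.84088134765625, 159.6411590576172), (53.92476272583008, 59.63544464111328), 57.81599044799805)
[[245 245 245 245 245 244 244 244 244 244 244 243 243 243 243]
 [246 246 247 247 246 246 245 245 246 247 247 247 247 247 247]
 [249 249 249 248 242 221 219 220 220 237 247 249 249 249 249]
 [245 245 243 227 227 228 227 228 229 229 221 243 247 247 247]
 [241 241 232 228 227 224 212 216 226 227 226 223 241 244 244]
 [242 236 229 225 186 128 118 120 125 182 224 228 237 244 244]
 [241 233 226 174 134 171 201 184 157 121 171 229 229 241 242]
 [237 227 216 168 223 228 229 226 225 200 138 214 230 239 240]
 [237 227 193 223 227 229 226 226 226 228 203 192 230 238 240]
 [240 225 209 227 229 227 226 226 227 229 227 188 229 240 241]
 [236 224 221 230 226 226 226 227 229 229 229 204 229 238 239]
 [229 227 226 227 226 226 227 229 229 229 229 208 230 234 234]
 [224 224 221 226 225 226 228 229 228 229 228 221 228 229 229]
 [227 225 225 225 226 228 228 228 229 229 222 224 225 225 225]
 [235 236 236 228 229 228 228 229 228 227 228 229 229 228 229]
 [234 234 235 235 235 234 232 233 232 236 237 236 235 232 232]
 [233 233 233 233 233 233 233 233 233 233 233 233 233 233 233]]
tape [ 0.60209265 -0.43983391  0.05      ] yellow [ 0.45753567 -0.47804292  0.09      ] red [ 0.36254802 -0.3943175   0.09      ]
```

```bash
python3 - <<'E'
from h import *
d=load('w7.png')
for z in [.08,.1,.11,.12,.13]: print(z,onz(d,276,175.5,z).round(4))
a=load('scene0.png');b=load('side0.png')
for D,n in [(a,'scene0'),(b,'side0')]:
    for z in (.085,.1,.115,.13): print(n,z,proj(D,[.4655,-.3792,z]).round(1))
c1=cv2.resize(a['img'][190:250,100:160,::-1],(480,480),interpolation=cv2.INTER_CUBIC); c2=cv2.resize(b['img'][115:165,313:363,::-1],(300,300),interpolation=cv2.INTER_CUBIC)
o=np.zeros((480,780,3),np.uint8); o[:,:480]=c1; o[:300,480:]=c2; cv2.imwrite('pics/plug.png',o)
E
```

```text
0.08 [ 0.4671 -0.3783  0.08  ]
0.1 [ 0.463  -0.3782  0.1   ]
0.11 [ 0.461  -0.3782  0.11  ]
0.12 [ 0.459  -0.3782  0.12  ]
0.13 [ 0.457  -0.3781  0.13  ]
scene0 0.085 [127.8 219.5]
scene0 0.1 [126.2 215.1]
scene0 0.115 [124.6 210.6]
scene0 0.13 [123. 206.]
side0 0.085 [337.6 134.9]
side0 0.1 [338.1 130.8]
side0 0.115 [338.7 126.7]
side0 0.13 [339.2 122.6]
```

View pics/plug.png

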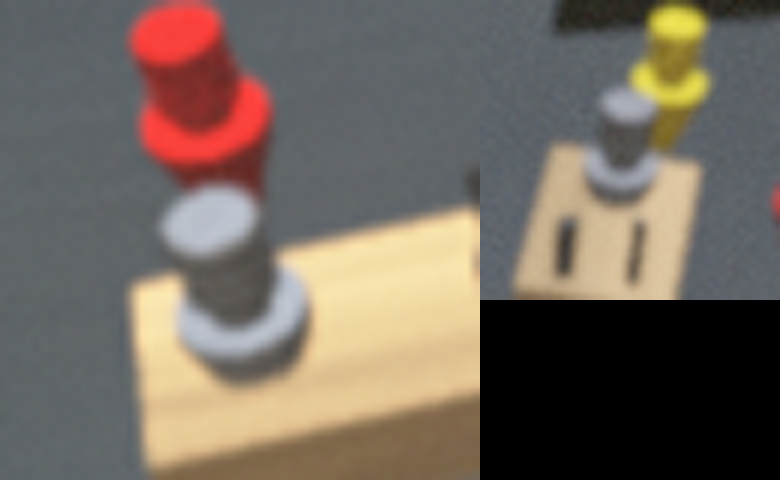

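The plug stands upright in the block. Its handle top is at scene pixel (126.5,217.5) and side pixel (337.8,132.5), which puts the top at z≈0.093 and the axis at (0.465, −0.379).

```bash
python3 -m crank '[{"x":0.0244,"y":-0.0082,"z":0.04,"rx":0,"ry":0,"rz":0,"jaw":-0.3},{"x":0.0244,"y":-0.0082,"z":0.09,"rx":0,"ry":0,"rz":0,"jaw":-0.3},{"x":0.0244,"y":-0.0082,"z":0.12,"rx":0,"ry":0,"rz":0,"jaw":-0.3},{"x":0.0244,"y":-0.0082,"z":0.14,"rx":0,"ry":0,"rz":0,"jaw":-0.3},{"x":0.0244,"y":-0.0082,"z":0.15,"rx":0,"ry":0,"rz":0,"jaw":-0.3},{"x":0.0244,"y":-0.0082,"z":0.1554,"rx":0,"ry":0,"rz":0,"jaw":-0.3},{"x":0.0244,"y":-0.0082,"z":0.1554,"rx":0,"ry":0,"rz":0,"jaw":-0.3}]' 20
python3 -m crank '[{"x":0,"y":0,"z":0,"rx":0,"ry":0,"rz":0,"jaw":0.2},{"x":0,"y":0,"z":0,"rx":0,"ry":0,"rz":0,"jaw":0.4},{"x":0,"y":0,"z":0,"rx":0,"ry":0,"rz":0,"jaw":0.7},{"x":0,"y":0,"z":0,"rx":0,"ry":0,"rz":0,"jaw":0.7},{"x":0,"y":0,"z":0,"rx":0,"ry":0,"rz":0,"jaw":0.7},{"x":0,"y":0,"z":0,"rx":0,"ry":0,"rz":0,"jaw":0.7}]' 35
```

```text
time: 11.12
eef_pos: [0.4654, -0.3799, 0.089]
tool_rot: [-3.141, 0.0, -3.037]
force: [0.2, 0.2, 0.3]
width: 0.648
finger_force: 0.0
time: 11.88
eef_pos: [0.465, -0.3798, 0.0888]
tool_rot: [3.141, -0.0, -3.038]
force: [-0.5, 3.8, 5.7]
width: 0.3
finger_force: 35.0
```

```bash
python3 -m crank '[{"x":0,"y":0,"z":-0.01,"rx":0,"ry":0,"rz":0,"jaw":0.7},{"x":0,"y":0,"z":-0.04,"rx":0,"ry":0,"rz":0,"jaw":0.7},{"x":0,"y":0,"z":-0.09,"rx":0,"ry":0,"rz":0,"jaw":0.7},{"x":-0.01,"y":0.025,"z":-0.111,"rx":0,"ry":0,"rz":-5,"jaw":0.7},{"x":-0.03,"y":0.075,"z":-0.111,"rx":0,"ry":0,"rz":-14,"jaw":0.7},{"x":-0.05,"y":0.125,"z":-0.111,"rx":0,"ry":0,"rz":-24,"jaw":0.7},{"x":-0.07,"y":0.175,"z":-0.111,"rx":0,"ry":0,"rz":-34,"jaw":0.7},{"x":-0.09,"y":0.225,"z":-0.111,"rx":0,"ry":0,"rz":-43,"jaw":0.7},{"x":-0.11,"y":0.275,"z":-0.111,"rx":0,"ry":0,"rz":-53,"jaw":0.7},{"x":-0.13,"y":0.325,"z":-0.111,"rx":0,"ry":0,"rz":-62,"jaw":0.7},{"x":-0.144,"y":0.36,"z":-0.111,"rx":0,"ry":0,"rz":-70,"jaw":0.7},{"x":-0.1487,"y":0.3718,"z":-0.111,"rx":0,"ry":0,"rz":-72,"jaw":0.7},{"x":-0.1487,"y":0.3718,"z":-0.111,"rx":0,"ry":0,"rz":-72,"jaw":0.7},{"x":-0.1487,"y":0.3718,"z":-0.111,"rx":0,"ry":0,"rz":-72,"jaw":0.7}]' 35
python3 - <<'E'
from h import *
s=state(); print(s['eef_pos'],s['tool_rot'],s['q'],s['force'],s['width'],s['time'])
d=cam('wrist','w8.png'); e=cam('scene','s8.png'); f=cam('side','d8.png')
o=np.zeros((600,800,3),np.uint8)
o[:420,:560]=d['img'][:,:,::-1]
o[:240,560:]=cv2.resize(e['img'][170:290,230:350,::-1],(240,240)); o[240:480,560:]=cv2.resize(f['img'][130:250,200:320,::-1],(240,240))
cv2.imwrite('pics/m8.png',o)
E
```

```text
time: 13.62
eef_pos: [0.574, 0.0039, 0.1996]
tool_rot: [3.141, -0.001, -1.783]
force: [-0.5, 0.4, -2.9]
width: 0.298
finger_force: 35.0
[0.57400775 0.00387747 0.19959765] [ 3.14123149e+00 -6.69622162e-04 -1.78333721e+00] [ 4.47746995e-03  3.16648657e-01  1.78289261e+00 -6.67078554e-04
  1.04254836e+00 -2.92423782e+00] [-0.51538739  0.41919723 -2.92253997] 0.2979209041830904 13.625
```

View pics/m8.png

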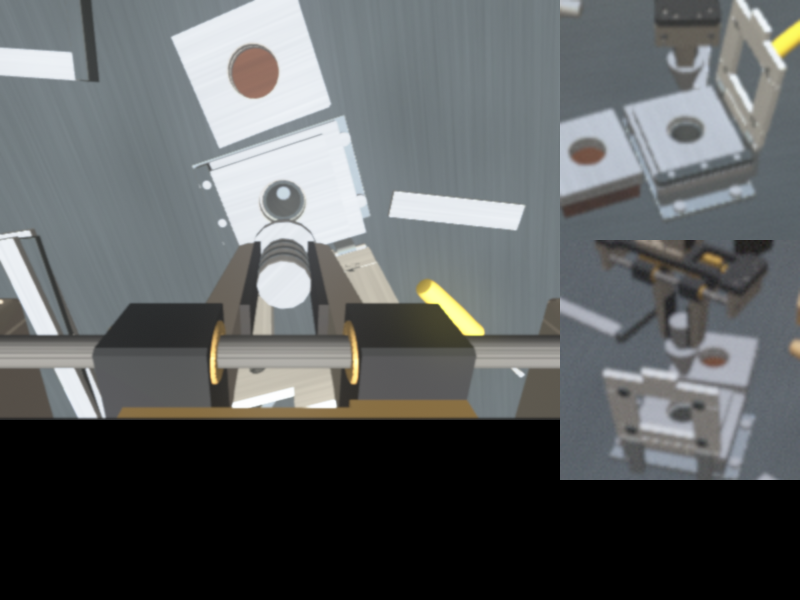

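The plug is held upright between the fingers (handle top at (285,284)), and the plate hole with the seat inside is at (283,200). I'll check both numerically.

```bash
python3 - <<'E'
from h import *
d=load('w8.png'); g=cv2.cvtColor(d['img'],cv2.COLOR_RGB2GRAY)
# handle top: bright disc
m=np.zeros_like(g); m[255:312,250:320]=((g>205)*255).astype(np.uint8)[255:312,250:320]
c=max(cv2.findContours(m,0,1)[0],key=cv2.contourArea); h=cv2.convexHull(c); e=cv2.fitEllipse(h); print('top px',e,'->',onz(d,*e[0],.2038).round(4))
for th in (130,150,170,190):
    m[:]=0; m[172:228,253:312]=((g<th)*255).astype(np.uint8)[172:228,253:312]
    c=max(cv2.findContours(m,0,1)[0],key=cv2.contourArea)
    for z in (.045,.055):
        P=np.array([onz(d,u,v,z)[:2]*1000 for u,v in c[:,0]],np.float32); q=cv2.fitEllipse(P); print(th,z,np.round(q[0],1),np.round(q[1],1))
for n in ('s8.png','d8.png'):
    d=load(n); print(n,'seat px',proj(d,[.5744,.0054,.055]).round(1))
E
```

```text
top px ((283.39202880859375, 284.6054382324219), (46.28445816040039, 52.06474304199219), 87.82614135742188) -> [0.5739 0.0055 0.2038]
130 0.045 [575.1   6.7] [34.6 38.9]
130 0.055 [574.4   3.9] [33.4 37.6]
150 0.045 [574.6   8.2] [38.3 45.1]
150 0.055 [574.    5.3] [37.  43.6]
170 0.045 [575.1  10.7] [42.3 50.9]
170 0.055 [574.5   7.8] [40.9 49.2]
190 0.045 [575.1  10.8] [44.1 52.2]
190 0.055 [574.5   7.9] [42.7 50.5]
s8.png seat px [293.5 233.5]
d8.png seat px [262.  215.3]
```

```bash
python3 -m crank '[{"x":-0.001,"y":0,"z":0.02,"rx":0,"ry":0,"rz":0,"jaw":0.7},{"x":-0.001,"y":0,"z":0.045,"rx":0,"ry":0,"rz":0,"jaw":0.7},{"x":-0.001,"y":0,"z":0.06,"rx":0,"ry":0,"rz":0,"jaw":0.7},{"x":-0.001,"y":0,"z":0.072,"rx":0,"ry":0,"rz":0,"jaw":0.7},{"x":-0.001,"y":0,"z":0.08,"rx":0,"ry":0,"rz":0,"jaw":0.7},{"x":-0.001,"y":0,"z":0.086,"rx":0,"ry":0,"rz":0,"jaw":0.7},{"x":-0.001,"y":0,"z":0.091,"rx":0,"ry":0,"rz":0,"jaw":0.7},{"x":-0.001,"y":0,"z":0.095,"rx":0,"ry":0,"rz":0,"jaw":0.7},{"x":-0.001,"y":0,"z":0.095,"rx":0,"ry":0,"rz":0,"jaw":0.7}]' 35
```

```text
time: 14.9
eef_pos: [0.5745, 0.0061, 0.1045]
tool_rot: [3.141, -0.0, -1.781]
force: [-0.0, 0.0, -3.5]
width: 0.297
finger_force: 35.0
```

```bash
python3 -m crank '[{"x":0,"y":0,"z":0.002,"rx":0,"ry":0,"rz":0,"jaw":0.7},{"x":0,"y":0,"z":0.004,"rx":0,"ry":0,"rz":0,"jaw":0.7},{"x":0,"y":0,"z":0.006,"rx":0,"ry":0,"rz":0,"jaw":0.7},{"x":0,"y":0,"z":0.007,"rx":0,"ry":0,"rz":0,"jaw":0.7},{"x":0,"y":0,"z":0.007,"rx":0,"ry":0,"rz":0,"jaw":0.7}]' 35
```

```text
time: 15.52
eef_pos: [0.5746, 0.0061, 0.0976]
tool_rot: [3.141, -0.0, -1.781]
force: [-0.8, 0.0, -3.6]
width: 0.296
finger_force: 35.0
```

```bash
python3 -m crank '[{"x":0,"y":0,"z":0.001,"rx":0,"ry":0,"rz":0,"jaw":0.7},{"x":0,"y":0,"z":0.002,"rx":0,"ry":0,"rz":0,"jaw":0.7},{"x":0,"y":0,"z":0.003,"rx":0,"ry":0,"rz":0,"jaw":0.7},{"x":0,"y":0,"z":0.003,"rx":0,"ry":0,"rz":0,"jaw":0.7}]' 35
```

```text
time: 16.02
eef_pos: [0.5751, 0.0059, 0.0948]
tool_rot: [-3.141, -0.0, -1.781]
force: [1.7, -2.8, -3.2]
width: 0.297
finger_force: 35.0
```

```bash
python3 -m crank '[{"x":0.0007,"y":-0.0007,"z":0,"rx":0,"ry":0,"rz":0,"jaw":0.7},{"x":0.0007,"y":-0.0007,"z":0.001,"rx":0,"ry":0,"rz":0,"jaw":0.7},{"x":0.0007,"y":-0.0007,"z":0.002,"rx":0,"ry":0,"rz":0,"jaw":0.7},{"x":0.0007,"y":-0.0007,"z":0.002,"rx":0,"ry":0,"rz":0,"jaw":0.7}]' 35
```

```text
time: 16.52
eef_pos: [0.5755, 0.0052, 0.0927]
tool_rot: [-3.141, -0.0, -1.781]
force: [2.6, -1.9, -3.0]
width: 0.298
finger_force: 35.0
```

```bash
python3 -m crank '[{"x":0.0004,"y":-0.0008,"z":0,"rx":0,"ry":0,"rz":0,"jaw":0.7},{"x":0.0004,"y":-0.0008,"z":0.001,"rx":0,"ry":0,"rz":0,"jaw":0.7},{"x":0.0004,"y":-0.0008,"z":0.002,"rx":0,"ry":0,"rz":0,"jaw":0.7},{"x":0.0004,"y":-0.0008,"z":0.002,"rx":0,"ry":0,"rz":0,"jaw":0.7}]' 35
```

```text
time: 17.02
eef_pos: [0.5758, 0.0048, 0.0922]
tool_rot: [3.142, 0.0, -1.781]
force: [-4.2, 0.4, 15.4]
width: 0.296
finger_force: 35.0
```

The vertical force of 15 N shows the plug is seated, so I release and go straight up.

```bash
python3 -m crank '[{"x":0,"y":0,"z":0,"rx":0,"ry":0,"rz":0,"jaw":0.3},{"x":0,"y":0,"z":0,"rx":0,"ry":0,"rz":0,"jaw":0.1},{"x":0,"y":0,"z":0,"rx":0,"ry":0,"rz":0,"jaw":0.1},{"x":0,"y":0,"z":-0.02,"rx":0,"ry":0,"rz":0,"jaw":0.1},{"x":0,"y":0,"z":-0.07,"rx":0,"ry":0,"rz":0,"jaw":0.1},{"x":0,"y":0,"z":-0.12,"rx":0,"ry":0,"rz":0,"jaw":0.1},{"x":0,"y":0,"z":-0.16,"rx":0,"ry":0,"rz":0,"jaw":0.1},{"x":0,"y":0,"z":-0.16,"rx":0,"ry":0,"rz":0,"jaw":0.1}]' 20
python3 - <<'E'
from h import *
s=state(); print(s['eef_pos'],s['tool_rot'],s['time'])
d=cam('wrist','w9.png'); g=cv2.cvtColor(d['img'],cv2.COLOR_RGB2GRAY); p=proj(d,[.575,.005,.0985]); print(p)
x,y=p.astype(int)
for th in (200,215,225):
    m=np.zeros_like(g); m[y-35:y+35,x-35:x+35]=((g>th)*255).astype(np.uint8)[y-35:y+35,x-35:x+35]
    for c in cv2.findContours(m,0,1)[0]:
        if cv2.contourArea(c)>150: e=cv2.fitEllipse(c); print(th,np.round(e[0],1),np.round(e[1],1),onz(d,*e[0],.0985).round(4))
cv2.imwrite('pics/g9.png',g[y-40:y+40,x-40:x+40]); print(g[y-36:y+37:4,x-36:x+37:4])
E
```

```text
time: 18.02
eef_pos: [0.5776, 0.0047, 0.2539]
tool_rot: [-3.136, 0.001, -1.781]
force: [0.5, -0.3, -1.0]
width: 0.451
finger_force: 0.0
[0.57760428 0.00469539 0.25393814] [-3.13596998e+00  1.23945445e-03 -1.78108583e+00] 18.025
[286.56683554 197.5788503 ]
200 [284.9 195.6] [78.8 81.7] [0.5762 0.0026 0.0985]
215 [284.9 195.5] [78.7 81.7] [0.5762 0.0026 0.0985]
225 [284.9 195.4] [78.6 81.4] [0.5761 0.0025 0.0985]
[[236 235 235 235 235 236 236 236 236 238 237 236 235 235 235 235 235 236
  236]
 [234 235 235 236 236 237 238 237 235 235 234 235 236 236 236 236 235 236
  237]
 [236 237 238 238 237 236 234 222 169 148 154 193 232 235 236 237 236 234
  234]
 [239 237 235 235 235 234 203 183 230 234 234 225 165 229 234 234 235 237
  236]
 [235 235 236 236 235 224 214 235 235 232 235 234 232 194 236 236 236 236
  237]
 [235 234 234 234 232 215 235 223 132 118 120 163 233 232 223 237 237 237
  238]
 [234 233 233 234 226 229 232 125 157 206 188 139 170 236 221 238 237 237
  238]
 [234 233 233 235 226 234 202 211 235 236 234 232 174 234 219 238 239 239
  238]
 [235 236 234 233 231 220 205 234 236
[... 154 characters left out ...]
 234 233 235 236 236 236 235 238 237 237 237
  239]
 [235 235 235 236 236 236 235 233 235 236 236 236 230 236 238 239 238 238
  239]
 [235 235 236 236 235 236 237 235 235 236 236 235 238 237 238 239 238 238
  237]
 [236 235 235 236 236 235 234 235 237 237 236 237 238 238 238 237 236 237
  240]
 [235 234 234 233 234 236 236 235 236 237 237 237 237 236 238 240 240 239
  237]
 [229 234 235 234 234 235 236 237 236 236 236 239 239 239 238 237 238 239
  240]
 [199 233 234 236 236 235 235 236 238 238 238 237 237 238 240 240 237 220
  168]
 [150 235 234 235 236 237 236 236 237 237 238 239 239 232 200 153 135 134
  144]
 [167 227 236 235 236 236 237 237 237 236 225 180 142 135 137 155 183 194
  198]]
```

```bash
python3 -m crank '[{"x":0,"y":0,"z":0.03,"rx":0,"ry":0,"rz":0,"jaw":1},{"x":0,"y":0,"z":0.08,"rx":0,"ry":0,"rz":0,"jaw":1},{"x":0,"y":0,"z":0.11,"rx":0,"ry":0,"rz":0,"jaw":1},{"x":0,"y":0,"z":0.12,"rx":0,"ry":0,"rz":0,"jaw":1},{"x":0,"y":0,"z":0.125,"rx":0,"ry":0,"rz":0,"jaw":1},{"x":0,"y":0,"z":0.127,"rx":0,"ry":0,"rz":0,"jaw":1},{"x":0,"y":0,"z":0.128,"rx":0,"ry":0,"rz":0,"jaw":1},{"x":0,"y":0,"z":0.128,"rx":0,"ry":0,"rz":0,"jaw":1}]' 20
```

```text
time: 19.08
eef_pos: [0.5766, 0.0047, 0.1238]
tool_rot: [-3.14, 0.0, -1.781]
force: [-0.9, 0.1, 4.2]
width: 0.005
finger_force: 2.4
```

The plug top is at about 0.0988 m (0.0985 expected), so it is home. Next I go over the leaf to its outer side.

```bash
python3 -m crank '[{"x":0,"y":0,"z":0.001,"rx":0,"ry":0,"rz":0,"jaw":1},{"x":0,"y":0,"z":-0.02,"rx":0,"ry":0,"rz":0,"jaw":1},{"x":0,"y":0,"z":-0.08,"rx":0,"ry":0,"rz":0,"jaw":1},{"x":0,"y":0,"z":-0.14,"rx":0,"ry":0,"rz":0,"jaw":1},{"x":0,"y":0,"z":-0.14,"rx":0,"ry":0,"rz":0,"jaw":1},{"x":-0.055,"y":0.019,"z":-0.14,"rx":0,"ry":0,"rz":0,"jaw":1},{"x":-0.1106,"y":0.0381,"z":-0.14,"rx":0,"ry":0,"rz":0,"jaw":1},{"x":-0.1106,"y":0.0381,"z":-0.14,"rx":0,"ry":0,"rz":0,"jaw":1},{"x":-0.1106,"y":0.0381,"z":-0.10,"rx":0,"ry":0,"rz":0,"jaw":1},{"x":-0.1106,"y":0.0381,"z":-0.071,"rx":0,"ry":0,"rz":0,"jaw":1},{"x":-0.1106,"y":0.0381,"z":-0.071,"rx":0,"ry":0,"rz":0,"jaw":1}]' 20
python3 - <<'E'
import numpy as np
c,s=np.cos(np.radians(5.95)),np.sin(np.radians(5.95)); tx=np.array([-.2087,-.978]); ty=np.array([-.978,.2087])
j0=116
for th in [90,75,60,45,30,20,10,5,0]:
    t=np.radians(th); r=126
    y=66-r*np.cos(t)+4*np.sin(t)+15; z=60+r*np.sin(t)+4*np.cos(t)
    w=(y-j0)*np.array([-s,c]); print(th,'x %.4f y %.4f tipz %.1f'%(w@tx/1e3,w@ty/1e3,z))
E
```

```text
time: 20.45
eef_pos: [0.5599, 0.1196, 0.1911]
tool_rot: [3.137, -0.002, -1.781]
force: [0.3, -1.0, -0.2]
width: 0.003
finger_force: 0.0
90 x 0.0295 y -0.0096 tipz 186.0
75 x 0.0606 y -0.0197 tipz 182.7
60 x 0.0899 y -0.0292 tipz 171.1
45 x 0.1153 y -0.0375 tipz 151.9
30 x 0.1352 y -0.0439 tipz 126.5
20 x 0.1446 y -0.0470 tipz 106.9
10 x 0.1506 y -0.0489 tipz 85.8
5 x 0.1523 y -0.0495 tipz 75.0
0 x 0.1531 y -0.0497 tipz 64.0
```

```bash
python3 -m crank '[{"x":0.01,"y":-0.0033,"z":0,"rx":0,"ry":0,"rz":0,"jaw":1},{"x":0.02,"y":-0.0065,"z":-0.003,"rx":0,"ry":0,"rz":0,"jaw":1},{"x":0.0295,"y":-0.0096,"z":-0.007,"rx":0,"ry":0,"rz":0,"jaw":1},{"x":0.04,"y":-0.013,"z":-0.009,"rx":0,"ry":0,"rz":0,"jaw":1},{"x":0.05,"y":-0.0162,"z":-0.011,"rx":0,"ry":0,"rz":0,"jaw":1},{"x":0.0606,"y":-0.0197,"z":-0.012,"rx":0,"ry":0,"rz":0,"jaw":1},{"x":0.0706,"y":-0.023,"z":-0.009,"rx":0,"ry":0,"rz":0,"jaw":1},{"x":0.08,"y":-0.026,"z":-0.0055,"rx":0,"ry":0,"rz":0,"jaw":1},{"x":0.0899,"y":-0.0292,"z":-0.001,"rx":0,"ry":0,"rz":0,"jaw":1},{"x":0.099,"y":-0.0322,"z":0.005,"rx":0,"ry":0,"rz":0,"jaw":1},{"x":0.1075,"y":-0.035,"z":0.011,"rx":0,"ry":0,"rz":0,"jaw":1},{"x":0.1153,"y":-0.0375,"z":0.018,"rx":0,"ry":0,"rz":0,"jaw":1}]' 20
```

```text
time: 21.95
eef_pos: [0.5744, -0.0004, 0.1752]
tool_rot: [-3.141, -0.0, -1.781]
force: [-0.2, 1.1, 1.3]
width: 0.007
finger_force: 0.8
```

```bash
python3 -m crank '[{"x":0.0075,"y":-0.0024,"z":0.008,"rx":0,"ry":0,"rz":0,"jaw":1},{"x":0.014,"y":-0.0045,"z":0.016,"rx":0,"ry":0,"rz":0,"jaw":1},{"x":0.0199,"y":-0.0064,"z":0.025,"rx":0,"ry":0,"rz":0,"jaw":1},{"x":0.025,"y":-0.0081,"z":0.035,"rx":0,"ry":0,"rz":0,"jaw":1},{"x":0.0293,"y":-0.0095,"z":0.044,"rx":0,"ry":0,"rz":0,"jaw":1},{"x":0.0328,"y":-0.0106,"z":0.055,"rx":0,"ry":0,"rz":0,"jaw":1},{"x":0.0353,"y":-0.0114,"z":0.065,"rx":0,"ry":0,"rz":0,"jaw":1},{"x":0.037,"y":-0.012,"z":0.075,"rx":0,"ry":0,"rz":0,"jaw":1},{"x":0.0376,"y":-0.0122,"z":0.081,"rx":0,"ry":0,"rz":0,"jaw":1},{"x":0.0378,"y":-0.0122,"z":0.085,"rx":0,"ry":0,"rz":0,"jaw":1},{"x":0.0378,"y":-0.0122,"z":0.087,"rx":0,"ry":0,"rz":0,"jaw":1},{"x":0.0378,"y":-0.0122,"z":0.087,"rx":0,"ry":0,"rz":0,"jaw":1}]' 20
```

```text
time: 23.45
eef_pos: [0.5781, -0.0393, 0.0893]
tool_rot: [3.141, -0.0, -1.781]
force: [-2.4, 0.4, 7.2]
width: 0.002
finger_force: 3.8
```

```bash
python3 -m crank '[{"x":0,"y":0,"z":0.0007,"rx":0,"ry":0,"rz":0,"jaw":1},{"x":0,"y":0,"z":0.0012,"rx":0,"ry":0,"rz":0,"jaw":1},{"x":0,"y":0,"z":0.0012,"rx":0,"ry":0,"rz":0,"jaw":1}]' 20
python3 -m crank '[{"x":0,"y":0,"z":-0.005,"rx":0,"ry":0,"rz":0,"jaw":1},{"x":0,"y":0,"z":-0.04,"rx":0,"ry":0,"rz":0,"jaw":1},{"x":0,"y":0,"z":-0.1,"rx":0,"ry":0,"rz":0,"jaw":1},{"x":0,"y":0,"z":-0.16,"rx":0,"ry":0,"rz":0,"jaw":1},{"x":0,"y":0,"z":-0.2,"rx":0,"ry":0,"rz":0,"jaw":1},{"x":0,"y":0,"z":-0.2,"rx":0,"ry":0,"rz":0,"jaw":1},{"x":0,"y":0,"z":-0.2,"rx":0,"ry":0,"rz":0,"jaw":1}]' 20
python3 - <<'E'
from h import *
d=cam('wrist','w10.png'); a=cam('scene','s10.png'); b=cam('side','d10.png'); a0=load('scene0.png')
c,s=np.cos(np.radians(5.95)),np.sin(np.radians(5.95))
def J(x,y,z): return [.5744+c*x-s*y,.0054+s*x+c*y,z]
# leaf end edges (upper face z=.064): expect jig y=-62 / tab end -76, parallel
for n,D in (('wrist',d),('scene',a)):
    for nm,p,q in (('end-',J(-.062,-.062,.064),J(-.024,-.062,.064)),('end+',J(.024,-.062,.064),J(.062,-.062,.064)),('tab',J(-.018,-.076,.064),J(.018,-.076,.064)),('win',J(-.03,-.034,.064),J(.03,-.034,.064))):
        P,Q=proj(D,p),proj(D,q); m,an,r=edge(D,P,Q,.064,w=4); v=m/1000-[.5744,.0054]; print(n,nm,P.round(),'jig y %.1f'%(1000*(-s*v[0]+c*v[1])),round(an,2),round(r,2))
# stack: middle plate hole seen from same fixed scene camera
e=np.abs(a['img'].astype(int)-a0['img']).max(2)
print(proj(a,[.576,-.116,.047]),state()['force'],state()['time'])
E
```

```text
time: 23.82
eef_pos: [0.5781, -0.0393, 0.0892]
tool_rot: [3.141, -0.0, -1.781]
force: [-7.2, -0.9, 20.8]
width: 0.008
finger_force: 9.8
time: 24.7
eef_pos: [0.5778, -0.0392, 0.2867]
tool_rot: [3.141, -0.0, -1.781]
force: [0.7, -0.1, -0.4]
width: 0.006
finger_force: 0.0
wrist end- [328. 154.] jig y -64.2 -3.6 0.51
wrist end+ [258. 176.] jig y -64.6 15.5 0.57
wrist tab [288. 154.] jig y -75.9 5.89 0.02
wrist win [308. 184.] jig y -33.6 6.55 0.14
scene end- [261. 220.] jig y -65.0 8.36 0.09
scene end+ [272. 244.] jig y -64.3 5.94 0.06
scene tab [261. 233.] jig y -78.3 6.39 0.08
scene win [276. 226.] jig y -29.9 20.44 0.26
[244.00461855 244.79228513] [ 0.13595094 -0.0626553  -0.9913264 ] 24.85
```

The leaf stopped firmly at its closed height (tip at 64.2 mm under 20 N). The wrist view puts the tab end at jig y = −75.9 mm against −76 expected and the window edge at −33.6 mm against −34. The arm is clear, so I'm handing in.

```bash
python3 -c "
from rig import *
print(hand_in())"
```

```text
the job is handed in; nothing more can be done
None
```

I handed the job in at about 25 s, with no verdict returned: my measurements put the top plate square against the fence, the plug home in the seat and the leaf closed, and the lower plates and bystanders looked undisturbed, though I didn't measure those.

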